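# Turn a thin porcelain cup over and stand it under the drinks machine

### The job

Get a cup ready for a drink: take the eight-sided porcelain cup that stands mouth-down on the tray, turn it the right way up and stand it on the machine's drip grate, centred under the nozzle. The porcelain is thin, so grip it lightly and set it down softly wherever you put it, without knocking it or dropping it. Leave the other cups and the things on the desk as they are.

Things in the scene. Friction and masses are not known exactly. Their poses are not given: they have to be found in the camera images.
- cup: the only eight-sided cup, thin white porcelain: a straight octagonal prism, 62 mm across flats (67 over corners), 84 mm tall, walls 4 mm, 0.13 to 0.25 kg. Starts mouth-down in any of the three tray places, at any yaw. Origin: centre of the mouth; z runs from mouth to closed foot (up at the start, down when mouth-up). The flats, 26 mm wide, face 0, 45, 90.. degrees from its x axis
- cup_foot (a point): centre of the cup's closed foot (outer face), 84 mm from its origin along its z. Laid on one of its flats the cup stays put and does not roll
- cup_middle (a point): middle of the cup, on its axis, 42 mm from either end. The porcelain stands a squeeze of up to 45 N a finger, 90 N for both together (20 to 30 N a finger holds it well), and a knock or push of up to 30 N against anything else; a hard touch-down or a fall of 5 mm breaks it: let go only once it stands or lies on something
- machine: capsule drinks machine, fixed, black and steel, 130 mm wide, 300 mm high (325 at its lid handle), C-shaped, open at front and sides. Origin: on the desk straight under the nozzle; x points from the open front into the machine, z up. In its frame (mm): base x -75 to 75, grate top z 35; column x 65 to 200, tank to 267; head over the grate from x -35 back, its underside z 220
- machine_stand (a point): point on top of the flat drip grate straight under the nozzle, 35 mm above the desk, where the cup's foot belongs; the grate reaches 67 mm to the front and 56 mm to either side of it. The head leaves no room for an upright gripper here: come in from the front with the tool tilted
- machine_nozzle (a point): lower end of the nozzle, 24 mm in diameter, 165 mm above the drip grate
- tray: low black tray, fixed, 400 mm (its x) by 140 mm (its y), rim 12 mm high, floor 4 mm above the desk. Origin: centre of the underside, on the desk. The three cup places lie in a row along its x axis, about 130 mm apart, the middle one at its centre
- table: the desk: white top at z = 0 origin 0.45 m ahead of the robot, reaching 1.1 m in front of the robot base and 0.9 m to either side. The stretch of desk between tray and machine, about 0.45 to 0.63 m ahead of the robot, is free
- round_cup: round white porcelain cup, mouth-down on the tray, flaring from 48 mm at its foot to 68 mm at the mouth, 66 mm tall. Origin: centre of the mouth, z up. Not to be moved
- mug: round white mug with a handle, mouth-down on the tray, 74 mm in diameter, 78 mm tall, handle reaching 67 mm from the axis along its own -y. Origin: centre of the mouth, z up. Not to be moved
- tea_tin: steel tea tin, 64 mm in diameter, 100 mm tall, upright on the desk. Origin: centre of its underside. Not to be moved
- sachet_box: cardboard box of paper sachets, 75 by 100 mm, 76 mm high with its sachets. Origin: centre of its underside. Not to be moved
- teaspoon: steel teaspoon, 140 mm long, lying along its x axis on the desk, origin near its middle. Not to be moved
- stapler: stapler, 130 mm long (its x), 32 mm wide, 47 mm high. Origin: centre of its underside. Not to be moved
- mouse: black computer mouse, 105 by 60 mm, 34 mm high. Origin: centre of its underside. Not to be moved
- note_block: block of paper notes, 76 mm square, 30 mm high. Origin: centre of its underside. Not to be moved

How it is judged:
By the outcome, as a careful person would: the job done as asked, in the order asked, and still so for the second after the job is handed in, with the robot touching nothing.
It also fails if it takes over 64 s, if anything falls off the work surface, if the arm or the gripper's body presses on something with over 40 N, if the wrist force passes 120 N, or if a joint passes its speed limit or range.

### The arm

A 6-joint arm with a two-finger parallel gripper is mounted at the origin on the work surface. World frame = base frame: x ahead of the robot, y to its left, z up, the work surface at z = 0. Lengths are in m, angles in rad, forces in N, time in s.
With the tool pointing down it reaches from about 0.375 to 0.9 m from the base axis. Payload 3.1 kg.
Tool frame: the origin (TCP) lies at the centre of the arm's flange, where the gripper is bolted on; the fingertips stand 173 mm ahead of it and the grasp point (between the pads) lies 155 mm ahead of it; z points along the fingers, y is the line along which they close (so a half turn about z gives the same grasp; the last joint's range is limited). The gripper opens to 85 mm and grips with 20 to 120 N. Pads are 22 mm wide; open, the fingers measure 114 mm over their backs; the gripper's body (76 mm by 85 mm) begins 54 mm behind the grasp point. The pads swing forward as they close: fully open they stand 13 mm farther back than shut.
Start: joints at [-1.464, 0.527, 1.433, -0, 1.181, -0.178], TCP at [0.176, -0.6, 0.405] pointing down, gripper open.
Joint ranges: [-3.08, 3.08], [-0.75, 2.2], [0.22, 2.44], [-1.43, 4.57], [0, 2.65], [-2.85, 2.85]. Speed limits (rad/s): [2.79, 2.79, 3.14, 3.14, 3.14, 3.14].

### API

Orientations are given as a rotation vector (axis times angle).
In Python, from bench import arm gives the robot as it stands.
- The arm moves only by the tool apply_moves, never from a script. Its argument "rows" is a list that holds one entry, the list of rows, each a list of 6 numbers: the shift along the tool's x, y, z as a fraction of full scale, then the turn, a rotation vector about the tool's x, y, z as a fraction of full scale. In form: [[[x, y, z, ax, ay, az], ...]]. A call has 1 to 20 rows; each row shifts and turns the commanded pose from where the row before left it, along the tool's axes as they then stand; what a row does not reach is not made up. Full scale, the value 1, is 1000 mm for a shift and 0.1 rad for a turn. A row lasts 1/12 s, in which the tool goes at most 41.7 mm and 7.16 degrees, less where a joint would pass 70% of its speed; a pose out of reach is approached as far as the arm can. A call with a number of a shift or a turn outside -1 to 1 is refused whole. A call with a gripper value outside its range is refused whole. "grip" is the opening, from 0 (shut) to 1 (fully open), set as the call begins (left out, the last holds). The fingers move at their own pace and stop on an object; "newtons" is the grip in N (left out, the last holds). Time passes only in rows, so rows that do not move let the fingers close. It gives the time, the measured TCP pose, the force, the opening and the grip force at its end, in the units of the state.
- arm.read_state(): the state, without advancing time (a new reading comes with each control period).
- arm.grab_frame(name): name is "side" or "top"; returns the picture (400x640x3 uint8, blue, green, red); there is no depth.
- arm.calibration(name): a dict with "camera_matrix" (3x3 intrinsics, pixels), "T" (4x4, takes a point from camera to world coordinates). Camera axes: x right, y up, looking along -z (the intrinsics and any distortion apply to the point x, -y, -z); pixel columns grow to the right and rows downward; lengths in m; the calibration is good to about 2 mm. A picture is of the moment at which its call begins. calibration takes no time and is no camera call.
- arm.close_job(): hands the job in; it is judged then, once.
Trained networks look in the newest picture that a camera, given by its name, has taken for a name from the list of things; names that differ only in an ending like _2 or _b are one class to them, and where a whole thing is asked for, a point or a joint stands for the part that bears it (a point fixed in the world has none). Each returns a list of dicts, best first, with "conf" (0 to 1); they miss things now and then, are a little off and sometimes report something else, mostly with a low value. They report only what shows in the picture. A call takes as long as a camera call.
- arm.recognise(camera, label): "point" ([x, y, z] in m, in the coordinates of the camera as it stood for that picture, good to about 4 mm: the middle of the surface that is visible of it).
The state is a dict: "time_s": time; "q": joint angles; "joint_velocities": joint speeds; "joint_torque": joint torques, N m; "tool_pos": TCP position; "tool_rot": TCP orientation; "wrist_force": force on the tool from outside, world axes, zero at the start; "torque": the same for the moment, N m; "finger_gap": finger opening in m; "grasp_force": force on a finger pad.
Only numpy, scipy, OpenCV 4.12 (cv2) and the standard library are available. Lean on these libraries where they do the work, as an engineer would, in place of code of your own. Each camera call takes 0.05 s, during which the arm holds its last target. There are 200 camera calls.

## Working session

There is one attempt and no reset: what is moved stays moved. The work goes in short steps, Python scripts to look and compute and a tool call to move; the robot and the scene stay as the last step left them, time stands still between calls to the robot, and variables do not carry over. Pictures are saved under pics/ and viewed, at most 10 in all, crops included, and the job is handed in when it is done.

Besides the shell and the picture viewer there is one more tool, called after "Emit:" as name(argument=value, ...), one argument or row to a line, values as JSON. apply_moves: Moves the arm, as the interface text tells. Its arguments: {"type":"object","properties":{"rows":{"type":"array"},"grip":{"type":"number"},"newtons":{"type":"number"}},"required":["rows"]}

```bash
mkdir -p pics; ls
cat > h.py <<'E'
import numpy as np, cv2
from bench import arm
from scipy.spatial.transform import Rotation as R
def w(cam,p):
    T=np.array(arm.calibration(cam)["T"]); return T[:3,:3]@np.array(p)+T[:3,3]
def ray(cam,u,v,z):
    c=arm.calibration(cam);T=np.array(c["T"]);K=np.array(c["camera_matrix"])
    d=np.linalg.inv(K)@[u,v,1]; d=T[:3,:3]@(d*[1,-1,-1]); o=T[:3,3]
    return o+d*(z-o[2])/d[2]
def pix(cam,P):
    c=arm.calibration(cam);T=np.array(c["T"]);K=np.array(c["camera_matrix"])
    p=T[:3,:3].T@(np.array(P)-T[:3,3])*[1,-1,-1]; p=K@p; return p[:2]/p[2]
E
python3 - <<'E'
from h import *
for c in ["side","top"]:
    cv2.imwrite(f"pics/{c}0.png",arm.grab_frame(c))
    k=arm.calibration(c); print(c,np.round(k["camera_matrix"],1).tolist(),np.round(k["T"],3).tolist(),[x for x in k])
    for n in ["cup","machine","tray","round_cup","mug","tea_tin","sachet_box","teaspoon","stapler","mouse","note_block","cup_foot","machine_stand","machine_nozzle"]:
        print(n,[(np.round(w(c,r["point"]),3).tolist(),round(r["conf"],2)) for r in arm.recognise(c,n)[:2]])
print(arm.read_state())
E
```

```text
pics
side [[506.1, 0.0, 310.8], [0.0, 506.1, 208.9], [0.0, 0.0, 1.0]] [[-0.975, 0.13, -0.182, 0.368], [-0.222, -0.483, 0.847, 0.916], [0.023, 0.866, 0.5, 0.726], [0.0, 0.0, 0.0, 1.0]] ['camera_matrix', 'T']
cup [([0.371, 0.242, 0.074], 0.96)]
machine [([0.487, -0.406, 0.166], 0.92)]
tray [([0.468, 0.248, 0.005], 0.72)]
round_cup [([0.494, 0.237, 0.053], 0.56), ([0.362, 0.084, 0.048], 0.52)]
mug [([0.621, 0.237, 0.066], 0.9)]
tea_tin [([0.709, -0.111, 0.066], 0.98), ([0.371, 0.244, 0.069], 0.71)]
sachet_box [([0.77, 0.159, 0.059], 0.86)]
teaspoon [([0.38, -0.127, 0.012], 0.97), ([0.485, -0.406, 0.168], 0.16)]
stapler [([0.361, 0.082, 0.046], 0.65)]
mouse [([0.75, 0.029, 0.029], 0.57), ([0.796, -0.064, 0.034], 0.34)]
note_block [([0.799, -0.068, 0.031], 0.6)]
cup_foot [([0.371, 0.242, 0.069], 0.74)]
machine_stand [([0.49, -0.407, 0.159], 0.68)]
machine_nozzle [([0.494, -0.409, 0.163], 0.62)]
top [[395.4, 0.0, 321.8], [0.0, 395.4, 198.1], [0.0, 0.0, 1.0]] [[-0.023, 0.985, -0.171, 0.412], [-1.0, -0.025, -0.014, -0.04], [-0.018, 0.171, 0.985, 1.14], [0.0, 0.0, 0.0, 1.0]] ['camera_matrix',
[... 719 characters left out ...]
': array([-1.46452022e+00,  5.27488828e-01,  1.43270740e+00, -1.04914768e-05,
        1.18139438e+00, -1.78518523e-01]), 'joint_velocities': array([-2.06165904e-04,  1.33784856e-04,  6.65976242e-04, -3.45239331e-05,
        6.15182036e-04,  1.17052572e-03]), 'joint_torque': array([ 5.34357678e-04, -4.42308855e+01, -1.78415233e+01, -1.43683474e-04,
        8.79557465e-04,  4.85033368e-06]), 'tool_pos': array([ 0.17561352, -0.59979457,  0.40471491]), 'tool_rot': array([ 3.10979285e+00,  4.45850007e-01, -1.53518078e-05]), 'wrist_force': array([ 0.35250312, -0.1181834 ,  0.18693305]), 'torque': array([-0.01468195, -0.00540724, -0.02166528]), 'grasp_force': 0.0, 'finger_gap': 0.08537330427721354}
```

View pics/side0.png

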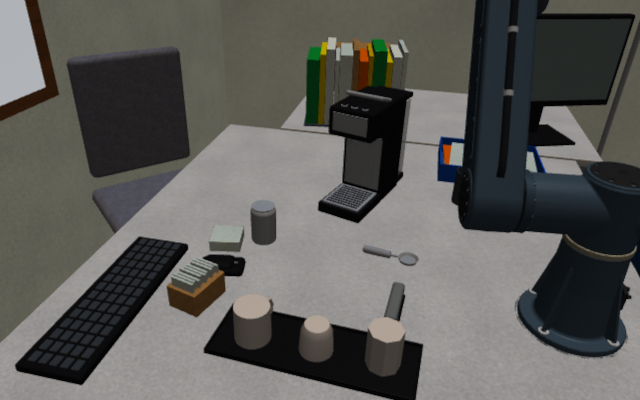

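View pics/top0.png

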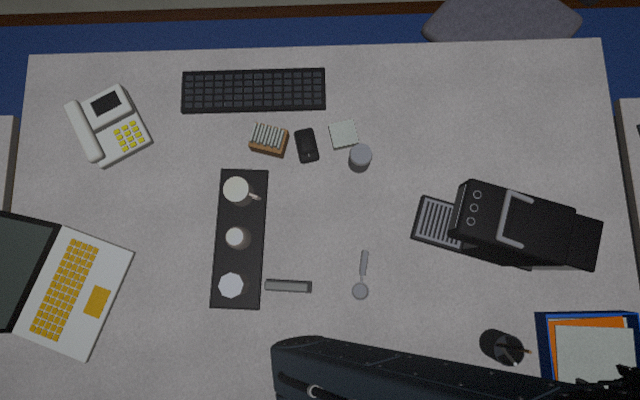

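The side view shows the octagonal cup at (385,347), the round cup at (316,338), the mug at (252,320), and the machine with its grate around (348,198). In the top view the cup is at (230,285), with the stapler right of it at (288,286). The grate is at (437,220) and opens toward +y. Next I'll zoom in on the cup and the machine.

Run:
```python
from h import *
t=cv2.imread("pics/top0.png");s=cv2.imread("pics/side0.png")
def z(i,x,y,wd,ht): return cv2.resize(i[y:y+ht,x:x+wd],(400,300),interpolation=cv2.INTER_CUBIC)
a=np.vstack([np.hstack([z(t,200,262,60,45),z(s,350,312,80,60)]),np.hstack([z(t,400,175,120,90),z(s,310,120,120,90)])])
cv2.imwrite("pics/zoom0.png",a)
```

```text
(no output)
```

View pics/zoom0.png

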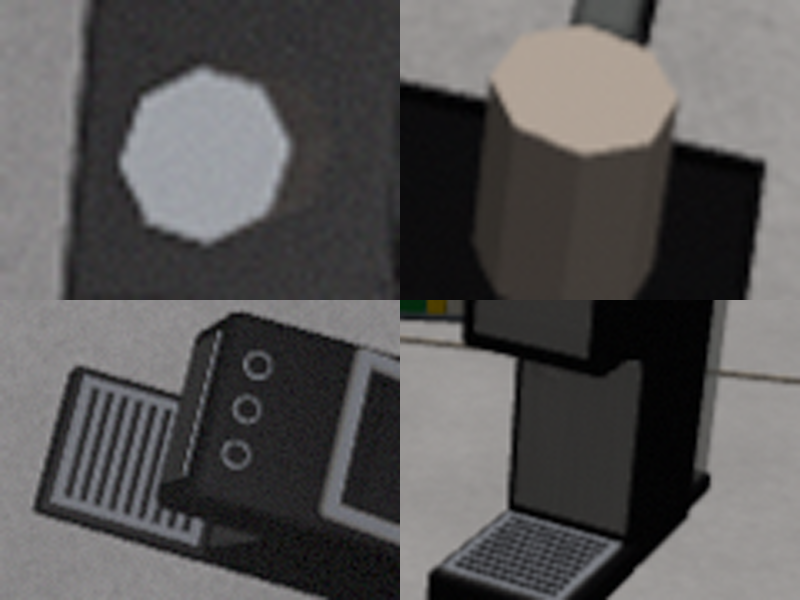

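```bash
cat > fit.py <<'E'
from h import *
from scipy.optimize import least_squares
# cup octagon, fit in the thresholded mask at z=.088
c=[(207,67),(265,85),(291,150),(262,215),(207,243),(147,222),(120,155),(140,95)]
P=np.array([ray("top",200+(u+.5)/400*60-.5,262+(v+.5)/300*45-.5,.088)[:2] for u,v in c])
print(np.round(P.mean(0),4)); d=P-P.mean(0); print(np.round(np.hypot(*d.T)*1e3,1),np.round(np.degrees(np.arctan2(d[:,1],d[:,0]))%45,1))
cs=[(580,25),(660,47),(677,100),(655,142),(586,157),(523,135),(490,83),(507,40)]
P=np.array([ray("side",350+(u-400)/400*80,312+v/300*60,.088)[:2] for u,v in cs])
print(np.round(P.mean(0),4)); d=P-P.mean(0); print(np.round(np.hypot(*d.T)*1e3,1),np.round(np.degrees(np.arctan2(d[:,1],d[:,0]))%45,1))
tp=[((90,374),(-67,-56)),((48,503),(-67,56))]
tq=[ray("top",400+u/3.333,175+(v-300)/3.333,.035) for (u,v),_ in tp]
print("grate front corners",np.round(tq,4))
b=ray("top",400+205/3.333,175+245/3.333,.035);print("back",np.round(b,4))
for u,v in [(445,572),(512,510),(625,540),(550,600)]:
    print("side",np.round(ray("side",310+(u-400)/3.333,120+(v-300)/3.333,.035),4))
m=(tq[0]+tq[1])/2; e=tq[1]-tq[0]; print(np.linalg.norm(e)); e/=np.linalg.norm(e); 
for n in (np.array([-e[1],e[0],0]),np.array([e[1],-e[0],0])):
    print("stand",m+.067*n,"dir",n, pix("top",m+.067*n),pix("side",m+.067*n))
E
python3 fit.py
```

```text
[0.3717 0.2191]
[33.4 34.9 33.9 33.  34.1 33.9 33.4 34.8] [44.5  3.1  1.2 43.7  2.4  4.  44.6  3.3]
[0.3718 0.2226]
[34.2 38.4 32.8 33.1 33.2 33.6 33.8 35.8] [ 8.2  4.7  5.4  8.2  6.2 10.8  8.2 12.7]
grate front corners [[ 0.5991 -0.3214  0.035 ]
 [ 0.491  -0.2792  0.035 ]]
back [ 0.4532 -0.4064  0.035 ]
side [ 0.5941 -0.3042  0.035 ]
side [ 0.5587 -0.4327  0.035 ]
side [ 0.4532 -0.402   0.035 ]
side [ 0.5013 -0.2806  0.035 ]
0.11609226702864951
stand [ 0.52064273 -0.36272052  0.035     ] dir [-0.36392263 -0.93142918  0.        ] [443.7751413  224.52643881] [352.57882793 195.29833168]
stand [ 0.56940837 -0.23790901  0.035     ] dir [0.36392263 0.93142918 0.        ] [397.93979528 208.34214144] [327.52579095 214.40131792]
```

```bash
cat > fit2.py <<'E'
from h import *
from scipy.optimize import least_squares
from scipy.ndimage import map_coordinates
def meas(img,cam,pose,edges,z,S=3.):
    # polarity: bright on the left of edge a->b? inside is given by centroid
    x,y,a=pose; Rm=np.array([[np.cos(a),-np.sin(a)],[np.sin(a),np.cos(a)]]); out=[]
    for A,B,inn in edges:
        for t in np.linspace(.08,.92,15):
            p=A+(B-A)*t; W=lambda q:np.append(Rm@q+[x,y],z)
            u=pix(cam,W(p)); tn=pix(cam,W(B))-pix(cam,W(A)); n=np.array([-tn[1],tn[0]])/np.linalg.norm(tn)
            if n@(pix(cam,W(inn))-u)<0:n=-n
            s=np.arange(-S,S+.01,.25); pr=map_coordinates(img,[u[1]+s*n[1],u[0]+s*n[0]],order=1)
            g=np.gradient(pr); g[g<0]=0
            k=g.argmax()
            if g[k]<2.: continue
            ww=g[max(0,k-4):k+5]; out.append((p,n,u+n*(s[max(0,k-4):k+5]@ww/ww.sum())))
    return out
def fit(pose,sets,z):
    for S in (4,3,2,2,2):
        ms=[(c,meas(im,c,pose,e,z,S)) for c,im,e in sets]
        def f(q):
            Rm=np.array([[np.cos(q[2]),-np.sin(q[2])],[np.sin(q[2]),np.cos(q[2])]])
            return np.array([n@(pix(c,np.append(Rm@p+q[:2],z))-u) for c,m in ms for p,n,u in m])
        r=least_squares(f,pose,loss="soft_l1",f_scale=.4); pose=r.x
    res=f(pose); return pose,len(res),np.sqrt(np.median(res**2))
def poly(pts): 
    pts=np.array(pts,float); c=pts.mean(0); return [(pts[i],pts[(i+1)%len(pts)],c) for i in range(len(pts))]
if __name__=="__main__":
    I={c:cv2.GaussianBlur(cv2.cvtColor(cv2.imread(f"pics/{c}0.png"),6),(0,0),.7).astype(float) for c in("top","side")}
    o=.031/np.cos(np.pi/8); oc=poly([[o*np.cos(k),o*np.sin(k)] for k in (np.arange(8)+.5)*np.pi/4])
    for cams in (["top"],["side"],["top","side"]):
        p,n,r=fit(np.array([.3717,.2205,np.radians(26)]),[(c,I[c],oc) for c in cams],.088); print("cup",cams,np.round(p[:2],4),np.degrees(p[2]),n,r)
    c=np.zeros(2); E=lambda a,b:(np.array(a),np.array(b),c)
    f=E([-.067,-.056],[-.067,.056]); 
    et=[f,E([-.067,-.056],[-.03,-.056]),E([-.067,.056],[.03,.056])]; es=[f,E([-.067,-.056],[.05,-.056]),E([-.067,.056],[.05,.056])]
    for cams in (["top"],["side"],["top","side"]):
        p,n,r=fit(np.array([.522,-.363,np.radians(-106)]),[(c,I[c],et if c=="top" else es) for c in cams],.035); print("mach",cams,np.round(p[:2],4),np.degrees(p[2]),n,r)
E
python3 fit2.py
```

```text
Traceback (most recent call last):
  File "fit2.py", line 32, in <module>
    p,n,r=fit(np.array([.3717,.2205,np.radians(26)]),[(c,I[c],oc) for c in cams],.088); print("cup",cams,np.round(p[:2],4),np.degrees(p[2]),n,r)
          ~~~^^^^^^^^^^^^^^^^^^^^^^^^^^^^^^^^^^^^^^^^^^^^^^^^^^^^^^^^^^^^^^^^^^^^^^^^^
  File "fit2.py", line 24, in fit
    r=least_squares(f,pose,loss="soft_l1",f_scale=.4); pose=r.x
  File "fit2.py", line 23, in f
    return np.array([n@(pix(c,np.append(Rm@p+q[:2],z))-u) for c,m in ms for p,n,u in m])
                        ~~~^^^^^^^^^^^^^^^^^^^^^^^^^^^
  File "h.py", line 11, in pix
    c=arm.calibration(cam);T=np.array(c["T"]);K=np.array(c["camera_matrix"])
ValueError: time passes only in moves, steps and waits
```

```bash
sed -i 's/arm.calibration(/cal(/g' h.py; sed -i '3a import functools\n@functools.lru_cache\ndef cal(n): return arm.calibration(n)' h.py; python3 fit2.py
```

```text
cup ['top'] [0.3713 0.2191] 26.037897115788994 120 0.14637174612544865
cup ['side'] [0.3731 0.2206] 27.421376356857827 87 0.15386547651825785
cup ['top', 'side'] [0.3722 0.2198] 26.89082427201962 207 0.30638101634699083
mach ['top'] [ 0.5254 -0.3608] -108.16123202275747 44 0.03505673095986412
mach ['side'] [ 0.5272 -0.3558] -108.35862857427063 31 0.10929258237140412
mach ['top', 'side'] [ 0.5257 -0.3602] -108.09541320946609 75 0.17633254358369355
```

Machine stand is at (0.526,-0.360) with yaw -108°, and the cup is at (0.372,0.220) with flats at 26.5°+45k. The plan:
1. Grip the cup tilted and lay it on its flat on the free desk.
2. Regrip it from the mouth side.
3. Pitch it upright and place it from the front of the machine.

First move: travel towards the tray.

Emit:
apply_moves(
  rows=[
    [[0.022,-0.031,0,0,0,0],[0.022,-0.031,0,0,0,0],[0.022,-0.031,0,0,0,0],[0.022,-0.031,0,0,0,0],[0.022,-0.031,0,0,0,0],[0.022,-0.031,0,0,0,0],[0.022,-0.031,0,0,0,0],[0.022,-0.031,0,0,0,0],[0.022,-0.031,0,0,0,0],[0.022,-0.031,0,0,0,0],[0.022,-0.031,0,0,0,0],[0.022,-0.031,0,0,0,0],[0.022,-0.031,0,0,0,0],[0.022,-0.031,0,0,0,0],[0.022,-0.031,0,0,0,0],[0.022,-0.031,0,0,0,0],[0.022,-0.031,0,0,0,0],[0.022,-0.031,0,0,0,0],[0.022,-0.031,0,0,0,0],[0.022,-0.031,0,0,0,0]],
  ],
  grip=1,
)

```text
time_s: 3.17
tool_pos: [0.4239, 0.121, 0.405]
tool_rot: [3.109, 0.447, 0.001]
wrist_force: [0.3, 0.2, 0.4]
finger_gap: 0.0857
grasp_force: 0.0
```

```bash
cat > st.py <<'E'
from h import *
import json
s=arm.read_state(); d={k:np.round(np.array(v),5).tolist() for k,v in s.items()}
open("states.jsonl","a").write(json.dumps(d)+"\n")
M=R.from_rotvec(s["tool_rot"]).as_matrix()
print("q",np.round(s["q"],3),"pos",np.round(s["tool_pos"],4)); print("axes x,y,z",np.round(M.T,3).tolist()); print("F",np.round(s["wrist_force"],1),"gap",round(s["finger_gap"],4),s["grasp_force"],"grasp pt",np.round(s["tool_pos"]+M@[0,0,.155],4),"t",s["time_s"])
E
python3 st.py
```

```text
q [ 0.024  0.28   1.874 -0.     0.987  1.309] pos [0.4239 0.121  0.405 ]
axes x,y,z [[0.96, 0.282, 0.001], [0.282, -0.96, 0.0], [0.001, -0.0, -1.0]]
F [0.3 0.2 0.4] gap 0.0857 0.0 grasp pt [0.4241 0.121  0.25  ] t 3.1667
```

Emit:
apply_moves(
  rows=[
    [[0,0,0,0,0,-1],[0,0,0,0,0,-1],[0,0,0,0,0,-1],[0,0,0,0,0,-1],[0,0,0,0,0,-1],[0,0,0,0,0,-1],[0,0,0,0,0,-1],[0,0,0,0,0,-1],[0,0,0,0,0,-1],[0,0,0,0,0,-1],[0,0,0,0,0,-1],[0,0,0,0,0,-1],[0,0,0,0,0,-1],[0,0,0,0,0,-1],[0,0,0,0,0,-1],[0,0,0,0,0,-1],[0,0,0,0,0,-1],[0,0,0,0,0,-0.5]],
  ],
)

```text
time_s: 4.67
tool_pos: [0.4238, 0.1189, 0.4049]
tool_rot: [1.645, 2.676, 0.0]
wrist_force: [-0.3, -0.0, 0.5]
finger_gap: 0.0855
grasp_force: 0.0
```

Emit:
apply_moves(
  rows=[
    [[0,0,0,0,0.7,0],[0,0,0,0,1,0],[0,0,0,0,1,0],[0,0,0,0,1,0],[0,0,0,0,1,0],[0,0,0,0,1,0],[0,0,0,0,1,0],[0,0,0,0,1,0],[0,0,0,0,0.15,0]],
  ],
)

```text
time_s: 5.42
tool_pos: [0.4242, 0.1183, 0.4043]
tool_rot: [-1.273, -2.057, -0.529]
wrist_force: [0.1, -0.4, -0.4]
finger_gap: 0.0853
grasp_force: 0.0
```

```bash
python3 st.py
```

```text
q [-0.155  0.371  1.863  0.62   1.46  -0.867] pos [0.4242 0.1183 0.4043]
axes x,y,z [[-0.314, 0.631, 0.709], [0.895, 0.446, -0.001], [-0.317, 0.634, -0.705]]
F [ 0.1 -0.4 -0.4] gap 0.0853 0.0 grasp pt [0.3751 0.2166 0.295 ] t 5.4167
```

Emit:
apply_moves(
  rows=[
    [[0.003,-0.001,0.003,0,0,0],[-0.026,0,0.026,0,0,0],[-0.026,0,0.026,0,0,0],[-0.026,0,0.026,0,0,0],[-0.026,0,0.026,0,0,0],[-0.026,0,0.026,0,0,0],[-0.02,0,0.02,0,0,0],[-0.01,0,0.01,0,0,0],[-0.008,0,0.008,0,0,0],[-0.005,0,0.005,0,0,0],[-0.003,0,0.003,0,0,0],[0,0,0,0,0,0]],
  ],
)

```text
time_s: 6.42
tool_pos: [0.4211, 0.1223, 0.1556]
tool_rot: [-1.273, -2.062, -0.526]
wrist_force: [0.6, 1.5, 0.0]
finger_gap: 0.0854
grasp_force: 0.0
```

```bash
python3 st.py
python3 - <<'E'
from h import *
t=arm.grab_frame("top");s=arm.grab_frame("side")
cv2.imwrite("pics/pick.png",np.hstack([cv2.resize(t[200:320,180:340],(400,300)),cv2.resize(s[250:400,290:490],(400,300))]))
E
```

```text
q [-0.146  0.876  1.989  0.781  0.964 -1.295] pos [0.4211 0.1223 0.1556]
axes x,y,z [[-0.317, 0.633, 0.706], [0.894, 0.448, 0.0], [-0.317, 0.631, -0.708]]
F [0.6 1.5 0. ] gap 0.0854 0.0 grasp pt [0.372  0.2202 0.0458] t 6.4167
```

View pics/pick.png

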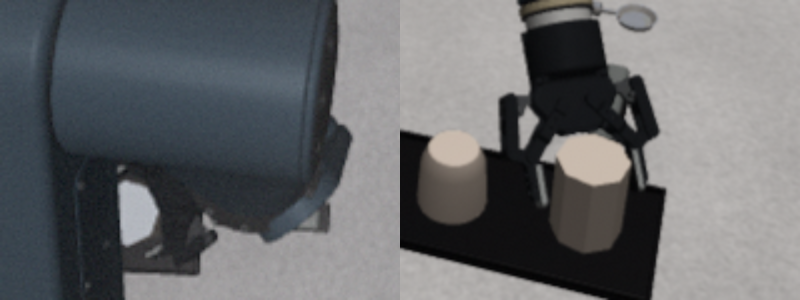

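The side crop shows the open fingers straddling the octagonal cup, with the finger tips at (540,200) and (643,185). Now I'll close lightly.

Emit:
apply_moves(
  rows=[
    [[0,0,0,0,0,0],[0,0,0,0,0,0],[0,0,0,0,0,0],[0,0,0,0,0,0],[0,0,0,0,0,0],[0,0,0,0,0,0],[0,0,0,0,0,0],[0,0,0,0,0,0]],
  ],
  grip=0,
  newtons=25,
)

```text
time_s: 7.18
tool_pos: [0.4212, 0.122, 0.1565]
tool_rot: [-1.273, -2.06, -0.529]
wrist_force: [1.2, -2.9, 6.1]
finger_gap: 0.0616
grasp_force: 27.7
```

```bash
python3 st.py
```

```text
q [-0.147  0.874  1.99   0.782  0.966 -1.295] pos [0.4212 0.122  0.1565]
axes x,y,z [[-0.317, 0.632, 0.707], [0.894, 0.447, 0.001], [-0.316, 0.633, -0.707]]
F [ 1.2 -2.9  6.1] gap 0.0616 27.726448090033955 grasp pt [0.3723 0.2201 0.0469] t 7.1833
```

Emit:
apply_moves(
  rows=[
    [[0.003,0,-0.003,0,0,0],[0.01,0,-0.01,0,0,0],[0.02,0,-0.02,0,0,0],[0.026,0,-0.026,0,0,0],[0.026,0,-0.026,0,0,0],[0.026,0,-0.026,0,0,0],[0.02,0,-0.02,0,0,0],[0.006,0,-0.006,0,-0.4,0],[0,0,0,0,-0.9,0],[0,0,0,0,-1,0],[0,0,0,0,-1,0],[0,0,0,0,-1,0],[0,0,0,0,-1,0],[0,0,0,0,-1,0],[0,0,0,0,-1,0],[0,0,0,0,-0.55,0]],
  ],
)

```text
time_s: 8.52
tool_pos: [0.42, 0.1225, 0.3496]
tool_rot: [1.648, 2.671, -0.004]
wrist_force: [0.4, 0.3, -1.1]
finger_gap: 0.0617
grasp_force: 27.9
```

Emit:
apply_moves(
  rows=[
    [[0,0,0,0,0,0.5],[0,0,0,0,0,1],[0,0,0,0,0,1],[0,0,0,0,0,1],[0,0,0,0,0,1],[0,0,0,0,0,1],[0,0,0,0,0,1],[0,0,0,0,0,1],[0,0,0,0,0,0.35],[0,0,0,0,-0.5,0],[0,0,0,0,-1,0],[0,0,0,0,-1,0],[0,0,0,0,-1,0],[0,0,0,0,-1,0],[0,0,0,0,-1,0],[0,0,0,0,-1,0],[0,0,0,0,-1,0],[0,0,0,0,-0.35,0]],
  ],
)

```text
time_s: 10.02
tool_pos: [0.4205, 0.1226, 0.349]
tool_rot: [2.065, 1.491, -0.861]
wrist_force: [0.4, 1.3, -1.8]
finger_gap: 0.0617
grasp_force: 27.9
```

```bash
python3 st.py
```

```text
q [ 0.203  0.496  1.848 -0.685  1.33   0.878] pos [0.4205 0.1226 0.349 ]
axes x,y,z [[0.221, 0.669, -0.71], [0.949, -0.315, -0.001], [-0.224, -0.674, -0.704]]
F [ 0.4  1.3 -1.8] gap 0.0617 27.94110418127957 grasp pt [0.3857 0.0182 0.2398] t 10.0167
```

Run:
```python
from h import *
t=arm.grab_frame("top");s=arm.grab_frame("side")
G=np.array([.3857,.0182,.2398]);h=np.array([.315,.949,0])
for c,im in (("top",t),("side",s)):
    print([np.round(pix(c,G+k*h),0).tolist() for k in(-.042,0,.042)])
    for k in(-.042,.042): cv2.circle(im,tuple(int(v) for v in pix(c,G+k*h)),2,(0,0,255),-1)
cv2.imwrite("pics/carry.png",np.hstack([cv2.resize(t[150:350,200:400],(400,400)),cv2.resize(s[150:350,290:490],(400,400))]))
```

```text
[[321.0, 285.0], [303.0, 279.0], [285.0, 274.0]]
[[405.0, 193.0], [397.0, 201.0], [389.0, 210.0]]
```

View pics/carry.png

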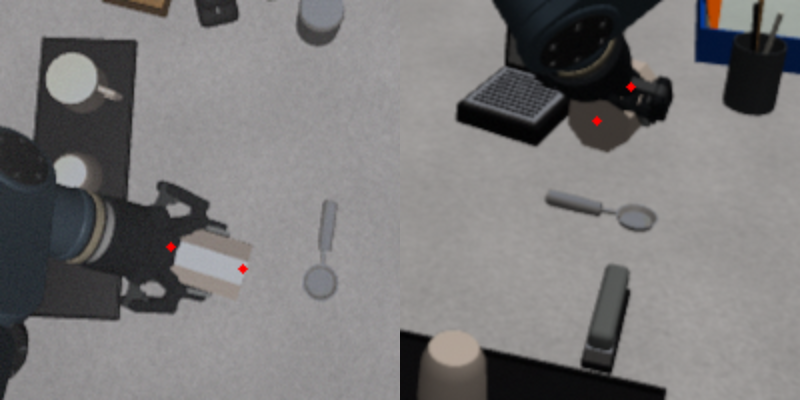

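Emit:
apply_moves(
  rows=[
    [[0.01,0.011,0.007,0,0,0],[0.019,0.022,0.013,0,0,0],[0.02,0.023,0.014,0,0,0],[0.02,0.023,0.014,0,0,0],[0.02,0.022,0.013,0,0,0],[0.018,0.021,0.013,0,0,0],[0.01,0.011,0.007,0,0,0],[0.01,0,0.01,0,0,0],[0.012,0,0.012,0,0,0],[0.011,0,0.011,0,0,0],[0.006,0,0.006,0,0,0],[0.004,0,0.004,0,0,0],[0.002,0,0.002,0,0,0],[0,0,0,0,0,0],[0,0,0,0,0,0]],
  ],
)

```text
time_s: 11.37
tool_pos: [0.5552, 0.1046, 0.1466]
tool_rot: [2.068, 1.492, -0.855]
wrist_force: [-0.0, -0.9, -0.6]
finger_gap: 0.0618
grasp_force: 28.0
```

```bash
python3 st.py
```

```text
q [ 0.129  0.939  1.602 -0.773  1.148  0.979] pos [0.5552 0.1046 0.1466]
axes x,y,z [[0.224, 0.671, -0.707], [0.949, -0.315, 0.001], [-0.222, -0.671, -0.708]]
F [-0.  -0.9 -0.6] gap 0.0618 27.993357550999463 grasp pt [0.5208 0.0006 0.0369] t 11.3667
```

Emit:
apply_moves(
  rows=[
    [[0.0004,0,0.0004,0,0,0],[0.0004,0,0.0004,0,0,0],[0.0004,0,0.0004,0,0,0],[0.0004,0,0.0004,0,0,0],[0.0004,0,0.0004,0,0,0],[0.0004,0,0.0004,0,0,0],[0,0,0,0,0,0],[0,0,0,0,0,0]],
  ],
)

```text
time_s: 12.03
tool_pos: [0.5552, 0.1045, 0.1424]
tool_rot: [2.068, 1.492, -0.856]
wrist_force: [-0.6, -0.1, -0.8]
finger_gap: 0.0617
grasp_force: 28.0
```

Emit:
apply_moves(
  rows=[
    [[0.0003,0,0.0003,0,0,0],[0.0003,0,0.0003,0,0,0],[0.0003,0,0.0003,0,0,0],[0,0,0,0,0,0]],
  ],
)

```text
time_s: 12.37
tool_pos: [0.5552, 0.1044, 0.1411]
tool_rot: [2.068, 1.492, -0.856]
wrist_force: [0.6, 0.5, -1.8]
finger_gap: 0.0617
grasp_force: 28.0
```

Emit:
apply_moves(
  rows=[
    [[0.0003,0,0.0003,0,0,0],[0.0003,0,0.0003,0,0,0],[0,0,0,0,0,0],[0,0,0,0,0,0]],
  ],
)

```text
time_s: 12.7
tool_pos: [0.5552, 0.1045, 0.1406]
tool_rot: [2.068, 1.492, -0.856]
wrist_force: [0.2, 0.8, 0.3]
finger_gap: 0.0618
grasp_force: 28.1
```

Emit:
apply_moves(
  rows=[
    [[0.0003,0,0.0003,0,0,0],[0.0003,0,0.0003,0,0,0],[0,0,0,0,0,0],[0,0,0,0,0,0]],
  ],
)

```text
time_s: 13.03
tool_pos: [0.5552, 0.1046, 0.1404]
tool_rot: [2.067, 1.491, -0.857]
wrist_force: [-0.3, 3.2, 5.9]
finger_gap: 0.0615
grasp_force: 28.7
```

Emit:
apply_moves(
  rows=[
    [[0,0,0,0,0,0],[0,0,0,0,0,0],[0,0,0,0,0,0],[0,0,0,0,0,0],[0,0,0,0,0,0],[0,0,0,0,0,0]],
  ],
  grip=1,
)

```text
time_s: 13.53
tool_pos: [0.5552, 0.1044, 0.1394]
tool_rot: [2.068, 1.492, -0.856]
wrist_force: [0.6, -1.4, 0.3]
finger_gap: 0.0853
grasp_force: 0.0
```

Emit:
apply_moves(
  rows=[
    [[0,0,-0.01,0,0,0],[0,0,-0.02,0,0,0],[0,0,-0.03,0,0,0],[0,0,-0.035,0,0,0],[0,0,-0.035,0,0,0],[0,0,-0.03,0,0,0],[-0.03,0,-0.03,0,0,0]],
  ],
)

```text
time_s: 14.12
tool_pos: [0.5906, 0.2156, 0.2929]
tool_rot: [2.066, 1.499, -0.857]
wrist_force: [1.5, -0.1, 0.0]
finger_gap: 0.0857
grasp_force: 0.0
```

```bash
python3 st.py
python3 - <<'E'
from h import *
t=arm.grab_frame("top");s=arm.grab_frame("side")
cv2.imwrite("pics/tl.png",t);cv2.imwrite("pics/sl.png",s)
G=np.array([.5208,.0006,.031]);h=np.array([.315,.949,0])
print([np.round(pix(c,G),0) for c in("top","side")])
cv2.imwrite("pics/lie.png",np.hstack([cv2.resize(t[150:300,230:380],(400,400)),cv2.resize(s[190:340,240:390],(400,400))]))
for c in("top","side"): print([(np.round(w(c,r["point"]),3),r["conf"]) for r in arm.recognise(c,"cup")[:2]])
E
```

```text
q [ 0.287  0.781  1.376 -0.619  1.515  0.811] pos [0.5906 0.2156 0.2929]
axes x,y,z [[0.218, 0.674, -0.706], [0.95, -0.312, -0.004], [-0.223, -0.67, -0.709]]
F [ 1.5 -0.1  0. ] gap 0.0857 0.0 grasp pt [0.5561 0.1118 0.1831] t 14.1167
[array([314., 228.]), array([328., 270.])]
[(array([0.513, 0.003, 0.058]), 0.55), (array([ 0.793, -0.088,  0.029]), 0.52)]
[(array([0.516, 0.029, 0.052]), 0.8)]
```

View pics/lie.png

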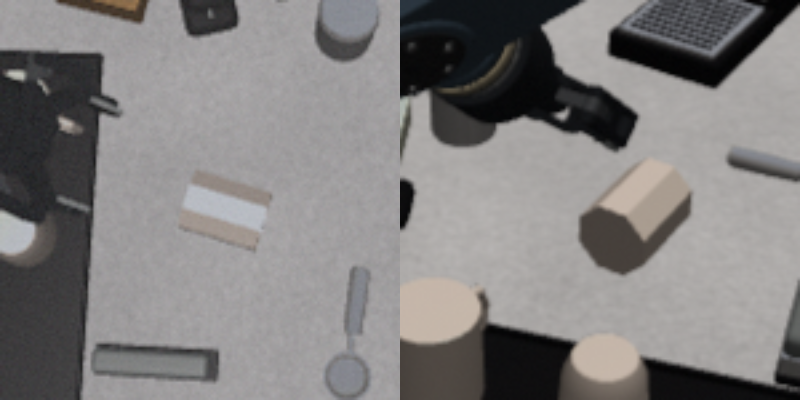

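The cup lies on its flat: centred at (225,210) in the top crop, with its closed foot facing the side camera.

Run:
```python
from fit2 import *
I={"top":cv2.GaussianBlur(cv2.cvtColor(cv2.imread("pics/tl.png"),6),(0,0),.7).astype(float)}
print(ray("top",230+225/2.667,150+209.5/2.667,.062))
for e in (.0,.002): 
  print(fit(np.array([.52,.0,np.radians(71.6)]),[("top",I["top"],poly([[-.042,-.013],[.042,-.013],[.042,.013],[-.042,.013]]))],.062))
from scipy.spatial.transform import Rotation as R
# wanted regrasp: tool z=h*.707+down*.707
```

```text
[ 0.515591   -0.00252006  0.062     ]
(array([ 5.18800419e-01, -9.93475705e-04,  1.24891445e+00]), 58, np.float64(0.12937338700992845))
(array([ 5.18800419e-01, -9.93475705e-04,  1.24891445e+00]), 58, np.float64(0.12937338700992845))
```

Emit:
apply_moves(
  rows=[
    [[-0.015,0,0.0125,0,0,0],[-0.027,0,0.0226,0,0,0],[-0.027,0,0.0226,0,0,0],[-0.027,0,0.0226,0,0,0],[-0.027,0,0.0226,0,0,0],[-0.027,0,0.0226,0,0,0],[-0.027,0,0.0226,0,0,0],[-0.027,0,0.0226,0,0,0],[-0.027,0,0.0226,0,0,0],[-0.027,0,0.0226,0,0,0],[-0.027,0,0.0226,0,0,0],[-0.027,0,0.0226,0,0,0],[-0.013,0,0.011,0,0,0]],
  ],
)

```text
time_s: 15.4
tool_pos: [0.4557, -0.1918, 0.3308]
tool_rot: [2.072, 1.491, -0.861]
wrist_force: [-0.0, 0.4, -0.0]
finger_gap: 0.0855
grasp_force: 0.0
```

Emit:
apply_moves(
  rows=[
    [[0,0,0,0,0.7,0],[0,0,0,0,1,0],[0,0,0,0,1,0],[0,0,0,0,1,0],[0,0,0,0,1,0],[0,0,0,0,1,0],[0,0,0,0,1,0],[0,0,0,0,1,0],[0,0,0,0,1,0],[0,0,0,0,1,0],[0,0,0,0,1,0],[0,0,0,0,1,0],[0,0,0,0,1,0],[0,0,0,0,1,0],[0,0,0,0,1,0],[0,0,0,0,1,0]],
  ],
)

```text
time_s: 16.73
tool_pos: [0.4571, -0.1888, 0.3308]
tool_rot: [-2.065, -1.486, -0.86]
wrist_force: [-0.0, 0.1, -0.9]
finger_gap: 0.0854
grasp_force: 0.0
```

```bash
python3 st.py
```

```text
q [-0.785  0.544  1.825  0.724  1.287 -0.859] pos [ 0.4571 -0.1888  0.3308]
axes x,y,z [[0.224, 0.666, 0.711], [0.949, -0.317, -0.002], [0.224, 0.675, -0.703]]
F [-0.   0.1 -0.9] gap 0.0854 0.0 grasp pt [ 0.4917 -0.0842  0.2218] t 16.7333
```

Emit:
apply_moves(
  rows=[
    [[-0.013,0,0.013,0,0,0],[-0.024,0,0.025,0,0,0],[-0.024,0,0.025,0,0,0],[-0.012,0,0.012,0,0,0],[0,0,0.015,0,0,0],[0,0,0.025,0,0,0],[0,0,0.025,0,0,0],[0,0,0.025,0,0,0],[0,0,0.015,0,0,0],[0,0,0.01,0,0,0],[0,0,0.005,0,0,0],[0,0,0,0,0,0]],
  ],
)

```text
time_s: 17.73
tool_pos: [0.4845, -0.1065, 0.1412]
tool_rot: [-2.067, -1.49, -0.855]
wrist_force: [0.2, 0.7, 0.5]
finger_gap: 0.085
grasp_force: 0.0
```

```bash
python3 st.py;  python3 - <<'E'
from h import *
t=arm.grab_frame("top");s=arm.grab_frame("side")
cv2.imwrite("pics/re.png",np.hstack([cv2.resize(t[150:300,230:380],(400,400)),cv2.resize(s[190:340,240:390],(400,400))]))
E
```

```text
q [-0.619  0.908  1.904  1.007  0.926 -1.171] pos [ 0.4845 -0.1065  0.1412]
axes x,y,z [[0.224, 0.67, 0.707], [0.949, -0.315, -0.002], [0.221, 0.672, -0.707]]
F [0.2 0.7 0.5] gap 0.085 0.0 grasp pt [ 0.5188 -0.0023  0.0317] t 17.7333
```

View pics/re.png

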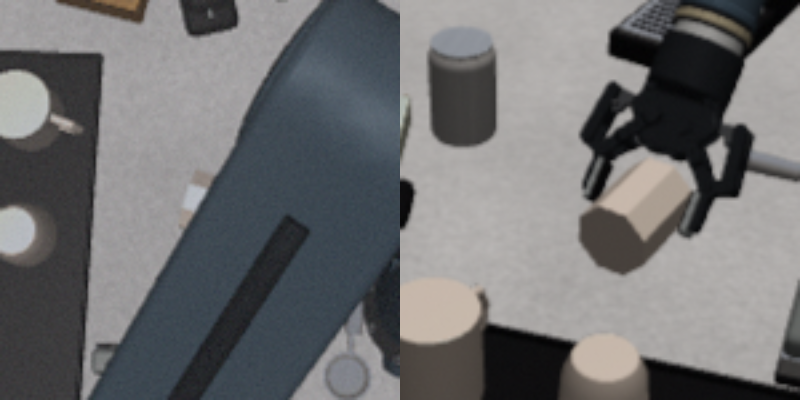

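The side crop shows the fingers either side of the lying cup, with tips at (592,185) and (693,225), and the cup undisturbed. Next I close, then lift.

Emit:
apply_moves(
  rows=[
    [[0,0,0,0,0,0],[0,0,0,0,0,0],[0,0,0,0,0,0],[0,0,0,0,0,0],[0,0,0,0,0,0],[0,0,0,0,0,0],[0,0,0,0,0,0],[0,0,0,0,0,0]],
  ],
  grip=0,
  newtons=25,
)

```text
time_s: 18.5
tool_pos: [0.485, -0.1079, 0.1428]
tool_rot: [-2.069, -1.492, -0.858]
wrist_force: [-2.2, -3.9, 6.9]
finger_gap: 0.0616
grasp_force: 28.4
```

```bash
python3 st.py
```

```text
q [-0.621  0.905  1.903  1.007  0.926 -1.171] pos [ 0.485  -0.1079  0.1428]
axes x,y,z [[0.223, 0.672, 0.707], [0.949, -0.316, 0.002], [0.225, 0.67, -0.708]]
F [-2.2 -3.9  6.9] gap 0.0616 28.41897141912341 grasp pt [ 0.5198 -0.004   0.0331] t 18.5
```

Emit:
apply_moves(
  rows=[
    [[0.002,0,-0.002,0,0,0],[0.007,0,-0.007,0,0,0],[0.015,0,-0.015,0,0,0],[0.025,0,-0.025,0,0,0],[0.025,0,-0.025,0,0,0],[0.025,0,-0.025,0,0,0],[0.018,0,-0.018,0,0,0],[0.006,0,-0.006,0,-0.4,0],[0,0,0,0,-0.8,0],[0,0,0,0,-0.9,0],[0,0,0,0,-0.9,0],[0,0,0,0,-0.9,0],[0,0,0,0,-0.9,0],[0,0,0,0,-0.9,0],[0,0,0,0,-0.9,0],[0,0,0,0,-0.9,0],[0,0,0,0,-0.9,0]],
  ],
)

```text
time_s: 19.92
tool_pos: [0.4841, -0.1065, 0.3165]
tool_rot: [2.52, 1.817, -0.075]
wrist_force: [-0.5, -0.8, -1.0]
finger_gap: 0.0616
grasp_force: 27.8
```

Emit:
apply_moves(
  rows=[
    [[0,0,0,0,-1,0],[0,0,0,0,-1,0],[0,0,0,0,-1,0],[0,0,0,0,-1,0],[0,0,0,0,-1,0],[0,0,0,0,-1,0],[0,0,0,0,-1,0],[0,0,0,0,-0.3,0]],
  ],
)

```text
time_s: 20.58
tool_pos: [0.4843, -0.1061, 0.316]
tool_rot: [2.065, 1.49, -0.861]
wrist_force: [0.9, 0.1, -1.4]
finger_gap: 0.062
grasp_force: 27.9
```

```bash
python3 st.py
```

```text
q [-0.263  0.573  1.824 -0.949  1.058  0.682] pos [ 0.4843 -0.1061  0.316 ]
axes x,y,z [[0.222, 0.669, -0.71], [0.949, -0.315, -0.001], [-0.224, -0.674, -0.704]]
F [ 0.9  0.1 -1.4] gap 0.062 27.86867340464596 grasp pt [ 0.4496 -0.2105  0.2068] t 20.5833
```

Emit:
apply_moves(
  rows=[
    [[0.003,0.012,-0.003,0,0,0],[0.006,0.024,-0.006,0,0,0],[0.006,0.024,-0.006,0,0,0],[0.006,0.024,-0.006,0,0,0],[0.006,0.023,-0.006,0,0,0],[0.004,0.012,-0.004,0,0,0],[0.008,0,0.008,0,0,0],[0.018,0,0.018,0,0,0],[0.02,0,0.02,0,0,0],[0.018,0,0.018,0,0,0],[0.01,0,0.01,0,0,0],[0.006,0,0.006,0,0,0],[0,0,0,0,0,0]],
  ],
)

```text
time_s: 21.67
tool_pos: [0.6103, -0.1028, 0.2009]
tool_rot: [2.069, 1.495, -0.861]
wrist_force: [-0.6, -0.3, -2.2]
finger_gap: 0.0619
grasp_force: 27.9
```

```bash
python3 st.py;  python3 - <<'E'
from h import *
t=arm.grab_frame("top");s=arm.grab_frame("side")
cv2.imwrite("pics/tp.png",t);cv2.imwrite("pics/sp.png",s)
cv2.imwrite("pics/pre.png",np.hstack([cv2.resize(t[150:300,340:490],(400,400)),cv2.resize(s[100:250,260:410],(400,400))]))
E
```

```text
q [-0.206  0.868  1.533 -0.915  1.087  0.706] pos [ 0.6103 -0.1028  0.2009]
axes x,y,z [[0.22, 0.672, -0.707], [0.949, -0.316, -0.005], [-0.227, -0.67, -0.707]]
F [-0.6 -0.3 -2.2] gap 0.0619 27.9362844615207 grasp pt [ 0.5752 -0.2066  0.0912] t 21.6667
```

View pics/pre.png

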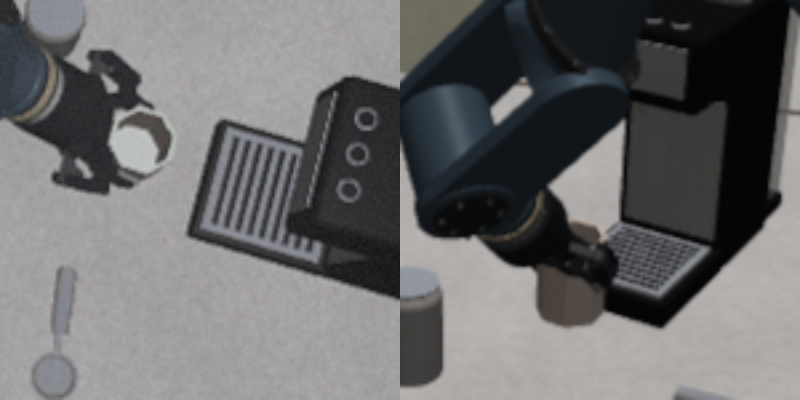

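Run:
```python
from fit2 import *
print(ray("top",340+141/2.667,150+147/2.667,.1306))
I=cv2.GaussianBlur(cv2.cvtColor(cv2.imread("pics/tp.png"),6),(0,0),.7).astype(float)
o=.031/np.cos(np.pi/8); oc=poly([[o*np.cos(k),o*np.sin(k)] for k in (np.arange(8)+.5)*np.pi/4])
far=[e for e in oc if (R.from_euler('z',-108.4,degrees=True).as_matrix()[:2,:2]@((e[0]+e[1])/2))@np.array([-.31,-.95])>-.01]
print(fit(np.array([.5746,-.2085,np.radians(-108.4)]),[("top",I,far)],.1306))
# predicted vs machine refit
c=np.zeros(2); E=lambda a,b:(np.array(a),np.array(b),c)
et=[E([-.067,-.056],[-.067,.056]),E([-.067,-.056],[-.03,-.056]),E([-.067,.056],[.03,.056])]
p=fit(np.array([.5254,-.3605,np.radians(-108)]),[("top",I,et)],.035);print(p)
```

```text
[ 0.56449758 -0.20823023  0.1306    ]
(array([ 0.57250445, -0.21072573, -1.98242156]), 45, np.float64(0.19603934600835057))
(array([ 0.52541505, -0.36088536, -1.88863494]), 44, np.float64(0.042642714508274046))
```

Run:
```python
from h import *
o=.031/np.cos(np.pi/8)
for c,f,x0,y0 in(("top","tp",365,180),("side","sp",290,170)):
    im=cv2.imread(f"pics/{f}.png")[y0:y0+60,x0:x0+60]; im=cv2.resize(im,(400,400),interpolation=cv2.INTER_CUBIC); S=400/60
    for z,col in ((.1306,(0,0,255)),(.0466,(0,255,0))):
        pts=[(pix(c,[.5746+o*np.cos(k),-.2085+o*np.sin(k),z])-[x0,y0]+.5)*S for k in np.radians(-108.4)+(np.arange(8)+.5)*np.pi/4]
        cv2.polylines(im,[np.array(pts,int)],True,col,1)
    if c=="top": a=im
cv2.imwrite("pics/ov.png",np.hstack([a,im]))
```

```text
(no output)
```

View pics/ov.png

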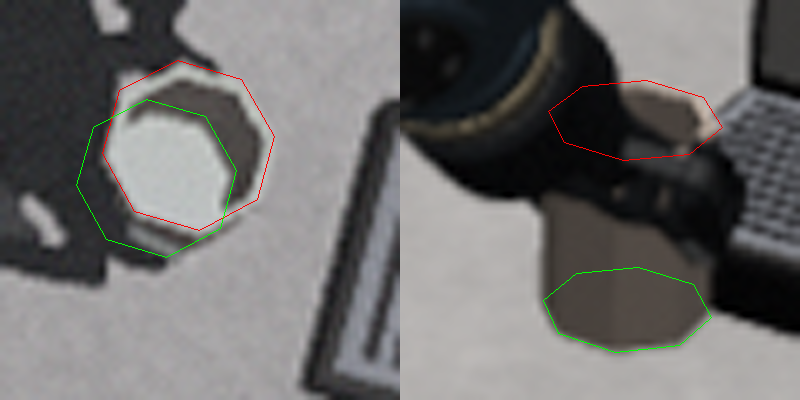

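The overlay on the rim and foot matches within about 1 px: cup is mouth-up, and its foot is about 11 mm above grate level. Next: move in under the nozzle.

Emit:
apply_moves(
  rows=[
    [[-0.004,0,0.004,0,0,0],[-0.01,0.0005,0.01,0,0,0],[-0.013,0.0005,0.013,0,0,0],[-0.013,0.0005,0.013,0,0,0],[-0.013,0.0005,0.013,0,0,0],[-0.013,0,0.013,0,0,0],[-0.013,0,0.013,0,0,0],[-0.013,0,0.013,0,0,0],[-0.01,0,0.01,0,0,0],[-0.007,0,0.007,0,0,0],[-0.003,0,0.003,0,0,0],[0,0,0,0,0,0],[0,0,0,0,0,0]],
  ],
)

```text
time_s: 22.85
tool_pos: [0.5636, -0.2538, 0.203]
tool_rot: [2.069, 1.492, -0.856]
wrist_force: [0.4, -0.1, -1.2]
finger_gap: 0.0617
grasp_force: 28.0
```

```bash
python3 st.py
```

```text
q [-0.463  0.847  1.596 -1.075  0.919  0.643] pos [ 0.5636 -0.2538  0.203 ]
axes x,y,z [[0.224, 0.671, -0.707], [0.949, -0.316, 0.0], [-0.223, -0.671, -0.708]]
F [ 0.4 -0.1 -1.2] gap 0.0617 27.95640478063433 grasp pt [ 0.5291 -0.3577  0.0933] t 22.85
```

Emit:
apply_moves(
  rows=[
    [[0,-0.001,0,0,0,0],[0,-0.0008,0,0,0,0],[0.0015,0,0.0015,0,0,0],[0.002,0,0.002,0,0,0],[0.0015,0,0.0015,0,0,0],[0.001,0,0.001,0,0,0],[0.0006,0,0.0006,0,0,0],[0.0004,0,0.0004,0,0,0],[0.0004,0,0.0004,0,0,0],[0,0,0,0,0,0],[0,0,0,0,0,0]],
  ],
)

```text
time_s: 23.77
tool_pos: [0.5619, -0.2534, 0.1924]
tool_rot: [2.068, 1.492, -0.856]
wrist_force: [-0.8, -0.3, -1.0]
finger_gap: 0.0618
grasp_force: 28.0
```

Emit:
apply_moves(
  rows=[
    [[0.0003,0,0.0003,0,0,0],[0.0003,0,0.0003,0,0,0],[0.0003,0,0.0003,0,0,0],[0,0,0,0,0,0]],
  ],
)

```text
time_s: 24.1
tool_pos: [0.5618, -0.2533, 0.1911]
tool_rot: [2.068, 1.492, -0.856]
wrist_force: [-0.2, 0.6, -1.4]
finger_gap: 0.0614
grasp_force: 28.0
```

```bash
python3 st.py
```

```text
q [-0.464  0.865  1.601 -1.092  0.908  0.669] pos [ 0.5618 -0.2533  0.1911]
axes x,y,z [[0.223, 0.671, -0.707], [0.949, -0.315, -0.0], [-0.223, -0.671, -0.707]]
F [-0.2  0.6 -1.4] gap 0.0614 28.03465957455046 grasp pt [ 0.5273 -0.3573  0.0815] t 24.1
```

Foot is about 2 mm above the grate; creep down.

Emit:
apply_moves(
  rows=[
    [[0.0003,0,0.0003,0,0,0],[0.0003,0,0.0003,0,0,0],[0,0,0,0,0,0],[0,0,0,0,0,0]],
  ],
)

```text
time_s: 24.43
tool_pos: [0.5619, -0.2532, 0.1909]
tool_rot: [2.068, 1.491, -0.857]
wrist_force: [-0.3, 2.8, 3.4]
finger_gap: 0.0619
grasp_force: 28.5
```

Emit:
apply_moves(
  rows=[
    [[0.0003,0,0.0003,0,0,0],[0.0003,0,0.0003,0,0,0],[0,0,0,0,0,0],[0,0,0,0,0,0]],
  ],
)

```text
time_s: 24.77
tool_pos: [0.5619, -0.253, 0.1908]
tool_rot: [2.067, 1.49, -0.858]
wrist_force: [-1.7, 4.7, 8.7]
finger_gap: 0.0615
grasp_force: 29.0
```

Emit:
apply_moves(
  rows=[
    [[-0.0003,0,-0.0003,0,0,0],[0,0,0,0,0,0],[0,0,0,0,0,0]],
  ],
)

```text
time_s: 25.02
tool_pos: [0.5619, -0.2531, 0.1909]
tool_rot: [2.067, 1.491, -0.857]
wrist_force: [-1.1, 3.7, 5.6]
finger_gap: 0.0615
grasp_force: 28.8
```

Emit:
apply_moves(
  rows=[
    [[0,0,0,0,0,0],[0,0,0,0,0,0],[0,0,0,0,0,0],[0,0,0,0,0,0],[0,0,0,0,0,0],[0,0,0,0,0,0]],
  ],
  grip=1,
)

```text
time_s: 25.52
tool_pos: [0.5618, -0.2534, 0.1896]
tool_rot: [2.069, 1.492, -0.856]
wrist_force: [1.0, 0.0, -0.3]
finger_gap: 0.0853
grasp_force: 0.0
```

```bash
python3 st.py
```

```text
q [-0.464  0.868  1.601 -1.093  0.907  0.671] pos [ 0.5618 -0.2534  0.1896]
axes x,y,z [[0.223, 0.671, -0.707], [0.949, -0.316, -0.0], [-0.223, -0.671, -0.707]]
F [ 1.   0.  -0.3] gap 0.0853 0.0 grasp pt [ 0.5272 -0.3573  0.08  ] t 25.5167
```

Emit:
apply_moves(
  rows=[
    [[0,0,-0.006,0,0,0],[0,0,-0.015,0,0,0],[0,0,-0.025,0,0,0],[0,0,-0.03,0,0,0],[0,0,-0.03,0,0,0],[0,0,-0.035,0,0,0],[0,0,-0.035,0,0,0],[0,0,-0.035,0,0,0],[0,0,-0.02,0,0,0],[0,0,-0.01,0,0,0],[0,0,0,0,0,0],[0,0,0,0,0,0]],
  ],
)

```text
time_s: 26.52
tool_pos: [0.6153, -0.0912, 0.3604]
tool_rot: [2.068, 1.493, -0.856]
wrist_force: [0.1, -0.2, -0.2]
finger_gap: 0.0858
grasp_force: 0.0
```

```bash
python3 st.py
cat > chk.py <<'E'
from h import *
t=arm.grab_frame("top");s=arm.grab_frame("side")
cv2.imwrite("pics/tf.png",t);cv2.imwrite("pics/sf.png",s)
for c in("top","side"): print([(np.round(w(c,r["point"]),3),r["conf"]) for r in arm.recognise(c,"cup")[:2]])
o=.031/np.cos(np.pi/8)
im=cv2.resize(s[130:230,295:395],(500,500),interpolation=cv2.INTER_CUBIC)
for z,col in ((.119,(0,0,255)),(.035,(0,255,0))):
    pts=[(pix("side",[.526+o*np.cos(k),-.3605+o*np.sin(k),z])-[295,130]+.5)*5 for k in np.radians(-108.4)+(np.arange(8)+.5)*np.pi/4]
    cv2.polylines(im,[np.array(pts,int)],True,col,1)
cv2.imwrite("pics/fin.png",np.hstack([im,cv2.resize(t[150:310,360:456],(300,500))]))
E
python3 chk.py
```

```text
q [-0.187  0.644  1.458 -0.817  1.29   0.474] pos [ 0.6153 -0.0912  0.3604]
axes x,y,z [[0.223, 0.672, -0.707], [0.949, -0.315, -0.0], [-0.223, -0.671, -0.708]]
F [ 0.1 -0.2 -0.2] gap 0.0858 0.0 grasp pt [ 0.5808 -0.1951  0.2508] t 26.5167
[(array([ 0.523, -0.334,  0.065]), 0.88)]
[(array([ 0.527, -0.332,  0.093]), 0.62)]
```

View pics/fin.png

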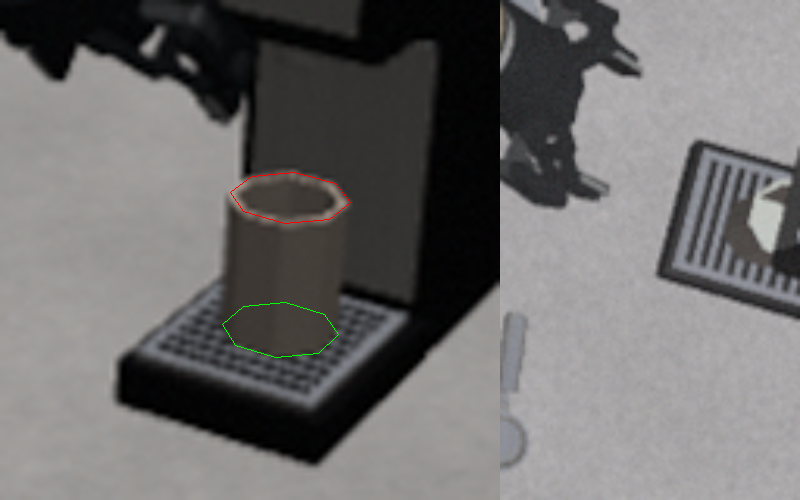

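The cup stands upright on the grate, and its rim and foot match the ideal overlay within about 1 px (2–3 mm). Gripper is clear.

```bash
python3 -c "
from bench import arm
print(arm.close_job())"
```

```text
the job is handed in; nothing more can be done
None
```

The octagonal cup stands mouth-up on the drip grate, within about 2–3 mm of centre under the nozzle, and the job is handed in with the gripper clear and nothing else knowingly touched.

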